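Rub down the carton's seal strip, then hold the mirror so the camera sees the seal

ROBOT

A 6-joint arm with a two-finger parallel gripper is mounted at the origin on the work surface. World frame = base frame: x ahead of the robot, y to its left, z up, the work surface at z = 0. Lengths are in m, angles in rad, forces in N, time in s.
With the tool pointing down it reaches from about 0.35 to 1 m from the base axis. Payload 7.1 kg.
Tool frame: the origin (TCP) lies between the finger pads; the fingertips stand 22 mm ahead of it and the grasp point (between the pads) lies 3 mm ahead of it; z points along the fingers, y is the line along which they close (so a half turn about z gives the same grasp; the last joint's range is limited). The gripper opens to 85 mm and grips with 20 to 120 N. Pads are 22 mm wide; open, the fingers measure 114 mm over their backs; the gripper's body (76 mm by 85 mm) begins 54 mm behind the grasp point. The pads swing forward as they close: fully open they stand 13 mm farther back than shut.
Start: joints at [-1.354, 0.423, 1.63, -0, 1.089, -0.019], TCP at [0.146, -0.608, 0.253] pointing down, gripper open.
Joint ranges: [-3, 3], [-0.9, 2.11], [0.09, 2.58], [-1.31, 4.45], [0.11, 2.69], [-2.54, 2.54]. Speed limits (rad/s): [2.39, 2.39, 3.01, 3.14, 3.14, 3.14].

INTERFACE

Orientations are given as a rotation vector (axis times angle).
In Python, from rig import manip gives the robot as it stands. The module is installed in compiled form; this text tells all that it offers. Calls block until the motion is done:
- manip.move_to(position, orientation): joint-space move of the TCP to a pose.
- manip.servo_line(position, orientation=None, rate=0.15): straight line of the TCP; orientation=None keeps the orientation; rate is the mean speed in m/s.
- manip.set_joints(angles): joint-space move.
- manip.command_gripper(opening, f_grip=None): finger opening in m; f_grip is the grip in N (None keeps the last); returns when the fingers have stopped.
- manip.hold(seconds).
- manip.solve_ik(position, orientation): joint angles nearest the present ones, or None.
- manip.camera(name): name is "scene" or "top" or "wrist"; returns a dict with "image" (480x640x3 uint8, red, green, blue), "fx", "fy", "cx", "cy" (pixels), "k1" (the pictures are not rectified: a ray, as slopes to the right and down, at radius r is drawn at 1 + k1 r^2 times it, then the intrinsics apply), "cam_to_world" (4x4, takes a point from camera to world coordinates); the wrist camera has in their place "mount" (4x4, takes a point from camera to tool coordinates, whose origin is the TCP and whose axes are the flange's). Camera axes: x right, y down, z forward; pixel columns grow to the right and rows downward; lengths in m; the calibration is good to about 2 mm. A picture is of the moment at which its call begins: read the wrist's pose just before it. There is no depth.
A pose or a line that the arm cannot do raises manip.IKError and nothing moves.
- manip.sign_off(): hands the job in; it is judged then, once.
Readings, each from a call of its own:
- manip.get_time(): time.
- manip.get_joint_positions(): joint angles.
- manip.get_joint_vel(): joint speeds.
- manip.get_tau(): joint torques, N m.
- manip.get_position(): TCP position.
- manip.get_ee_rot(): TCP orientation.
- manip.get_contact_force(): force on the tool from outside, world axes, zero at the start.
- manip.get_torque(): the same for the moment, N m.
- manip.get_width(): finger opening in m.
- manip.get_grip_force(): force on a finger pad.
Only numpy, scipy, OpenCV 4.12 (cv2) and the standard library are available. Lean on these libraries where they do the work, as an engineer would, in place of code of your own. Each camera call takes 0.05 s, during which the arm holds its last target. There are 200 camera calls.

TASK

With the wooden rubbing block held flat, rub down the paper strip on top of the carton in the sprung nest, sweeping slowly from the robot's end of the strip to its far end with steady pressure that keeps the carton pushed about halfway down its spring travel, then set the block upright on the bare tabletop and let go of it. Then grip the swivel mirror by the tab on top and turn it until the inspection camera sees the round seal on the carton's far face in the middle of the mirror (the pointer at the mirror's foot then points straight at the seal). Finish while still holding the mirror steady at that angle, since it springs back when let go; do not crush the carton, and leave the mug, tape roll and steel rule around them where they lie.

Things in the scene. Friction and masses are not known exactly. Their poses are not given: they have to be found in the camera images.
- carton: black carton 110 (x) x 80 (y) x 80 tall. Origin: centre of its underside, 30 above the table, so its top is 110 above the table. x runs along the paper strip from the robot's end to the far end; z up. It cannot tip or come out, only sink straight down on springs, at most 14: it starts at 2.5 N, 7 down takes 9 N, 14 takes 15 N, then it is rigid. Rub with 4 to 20 N; above 40 N it is crushed
- nest: open wooden box 140 x 110, walls 42 high, fixed to the table, in which the carton stands on its springs. Origin: centre of its underside, on the table, right below the carton's; axes as the carton's
- strip (a point): middle of the white paper strip, which runs along the carton's x over the middle of its whole top, 110 long, 18 wide; at the centre of the top face, 110 above the table when the carton is up
- seal (a point): centre of the white round paper seal, 24 across, on the carton's far (+x) face at the end of the strip; 25 below the carton's top edge, 85 above the table when the carton is up
- block: wooden rubbing block, 0.1 to 0.2 kg: flat sole 50 (x) x 44 (y) x 20 high, with an upright grip ridge along the middle on top, 50 (x) x 24 (y), reaching from 20 to 64 above the sole's underside. Origin: centre of the underside; z up. Grip the ridge across its y. It stands loose on the table, to the left of the carton
- station: inspection station fixed to the table: aluminium base plate 370 x 70 x 12 high with the swivel mirror on one end and the grey inspection camera box (top 110 above the table) on the other. Origin: on the mirror's upright turning axis, at table height. Its -x points along the plate to the camera; z up
- lens (a point): centre of the inspection camera's lens, 272 from the mirror's axis along the station's -x, 85 above the table; the camera looks level at the mirror's axis
- mirror: mirror panel 70 wide, 6 thick, 45 to 125 above the table, turning on the station's upright axis (origin: on it, at table height). The reflecting face lies on the axis and looks to its own -x. At rest it faces the lens squarely (axes as the station's); it turns only clockwise seen from above, up to 1.4 rad, against a soft spring (0.12 N m per rad) that returns it when let go
- mirror_tab (a point): centre of the grip tab above the mirror panel, on the turning axis, 150 above the table: tab 40 wide (along the panel), 12 thick (pinch it across this), 124 to 176 above the table. Turned right (0.45 to 1.2 rad from rest, by the start), the panel's normal halves the angle, seen from above, between the directions from the axis to the lens and to the seal
- pointer: flat steel needle at the mirror's foot, 95 long, 20 above the table, geared to turn twice as far as the mirror, so that its x axis (along the needle, from the mirror's axis outwards) always runs along the camera's reflected line of sight. At rest it points to the lens. Origin: on the axis at table height; z up
- mug: bystander: white mug, 76 across, 85 tall
- tape_roll: bystander: clear tape roll lying flat, 100 across, 24 tall, beyond the carton
- rule: bystander: flat steel rule, 200 x 26 x 4, lying left of and beyond the carton
Mind the look-alikes: they are no part of the job. Of the things that look like the block, the smallest one is meant.

How it is judged:
On the way, in this order (a step that is already met when the one before it is completed fails the run):
1. block pressed flat on the robot's end of the strip (block's centre more than 20 mm short of the carton's middle) (contact force between block and carton between 4 and 20 N and y of block in the frame of carton between -0.02 and 0.02 m and angle between block's own z axis and vertical below 0.15 rad and x of block in the frame of carton below -0.02 m), for 0.06 s.
2. still pressed, block's centre 18 to 1 mm short of the middle (contact force between block and carton between 4 and 20 N and y of block in the frame of carton between -0.02 and 0.02 m and angle between block's own z axis and vertical below 0.15 rad and x of block in the frame of carton between -0.018 and -0.001 m), for 0.06 s.
3. still pressed, block's centre 1 to 18 mm past the middle (contact force between block and carton between 4 and 20 N and y of block in the frame of carton between -0.02 and 0.02 m and angle between block's own z axis and vertical below 0.15 rad and x of block in the frame of carton between 0.001 and 0.018 m), for 0.06 s.
4. still pressed on the far end (block's centre more than 20 mm past the middle) (contact force between block and carton between 4 and 20 N and y of block in the frame of carton between -0.02 and 0.02 m and angle between block's own z axis and vertical below 0.15 rad and x of block in the frame of carton above 0.02 m), for 0.06 s.
5. block set down upright on the table and let go (height (world z) of block between -0.004 and 0.005 m and angle between block's own z axis and vertical below 0.08 rad and contact force between the fingers and block below 0.05 N and linear speed of block below 0.02 m/s), for 0.2 s.
6. mirror held by the fingers with the seal in the camera's reflected view (y of seal in the frame of pointer between -0.014 and 0.014 m and x of seal in the frame of pointer above 0.05 m and contact force between the fingers and mirror above 1 N), for 0.3 s.
At the end, for the whole second after the job is handed in: The fingers still hold the mirror (over 1 N), steady (pointer under 0.15 rad/s), with the reflected line of sight passing within 14 mm sideways of the seal's centre; the carton is up; the block stands upright (within 0.08 rad) on the bare table, untouched (all of step 5 and all of step 6 and angular speed of pointer below 0.15 rad/s and height (world z) of seal above 0.082 m and contact force between block and mirror below 0.05 N); the arm keeps its last pose, push and grip.
It fails at once if carton crushed: more than 40 N on it (contact force between carton and anything else above 40 N).
It fails at once if mug, tape roll or rule shifted more than 30 mm (distance of any of mug, tape_roll, rule from where it was at the start of the episode above 0.03 m).
It also fails if it takes over 64 s, if anything falls off the work surface, if the arm or the gripper's body presses on something with over 40 N, if the wrist force passes 120 N, or if a joint passes its speed limit or range.

## Working session

There is one attempt and no reset: what is moved stays moved. The work goes in short steps, each a Python script; the robot and the scene stay as the last script left them, time stands still between calls to the robot, and variables do not carry over. Pictures are saved under pics/ and viewed, at most 10 in all, crops included, and the job is handed in when it is done.

```bash
mkdir -p pics
python3 - <<'E'
from rig import manip
import cv2,numpy as np,pickle
d={}
for n in("scene","top"):
    c=manip.camera(n);d[n]=c;cv2.imwrite(f"pics/{n}0.png",c["image"][:,:,::-1])
    print(n,c["fx"],c["fy"],c["cx"],c["cy"],c["k1"],np.round(c["cam_to_world"],3).tolist())
pickle.dump(d,open("cams.pkl","wb"))
print(manip.get_time(),manip.get_ee_rot(),manip.get_width())
E
```

```text
scene 618.8457227785963 618.8457227785963 315.3658919347449 234.4870176923996 -0.12495719063744366 [[-0.236, 0.694, -0.68, 1.442], [0.972, 0.169, -0.165, 0.24], [0.001, -0.7, -0.714, 1.047], [0.0, 0.0, 0.0, 1.0]]
top 456.34822158555414 456.34822158555414 317.18329745386643 238.32354827149766 -0.06802311219434831 [[-0.008, -0.993, 0.116, 0.432], [-1.0, 0.008, -0.0, 0.046], [-0.001, -0.116, -0.993, 1.249], [0.0, 0.0, 0.0, 1.0]]
0.1 [-3.11836081e+00 -3.69455010e-01  2.51496825e-04] 0.08551540541243219
```

View pics/scene0.png

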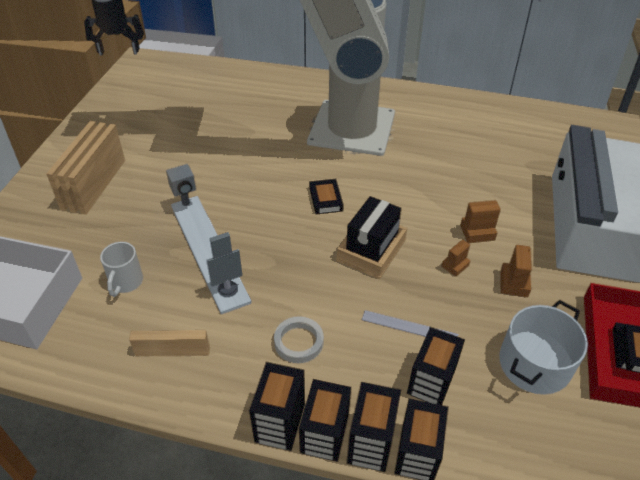

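View pics/top0.png

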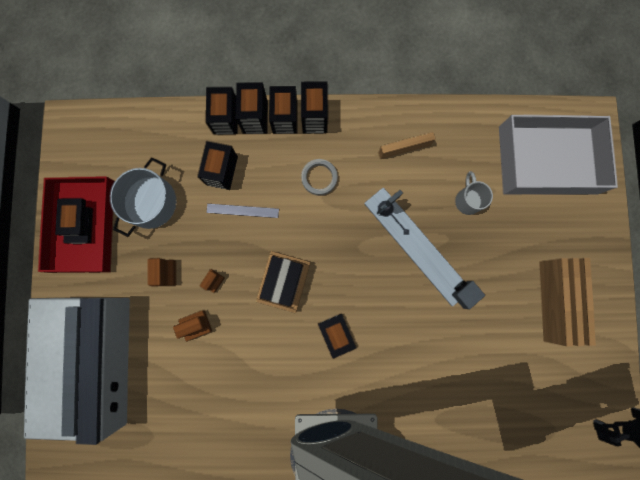

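Top view. Things that look like the block are the wooden ridged blocks at (161,272), (210,280) and (193,325), which appear in the scene view at (481,221), (457,257) and (518,270). The smallest is (210,280) in top and (457,257) in scene. The carton with the white strip is at (284,281) top and (375,228) scene. The mirror is at (386,208) top, with the station camera box at (468,293). The mug is at (474,198), the tape at (320,177) and the rule at (243,211).

```bash
cat > h.py <<'E'
import cv2,numpy as np,pickle
from scipy.spatial.transform import Rotation as R
def ray(c,u,v):
    K=np.array([[c["fx"],0,c["cx"]],[0,c["fy"],c["cy"]],[0,0,1.]])
    p=cv2.undistortPoints(np.array([[[u,v]]],float),K,np.array([c["k1"],0,0,0.]))[0,0]
    T=c["cam_to_world"];return T[:3,3],T[:3,:3]@np.array([p[0],p[1],1.])
def plane(c,uv,z):
    o,d=ray(c,*uv);return o+d*(z-o[2])/d[2]
def tri(c1,p1,c2,p2):
    o1,d1=ray(c1,*p1);o2,d2=ray(c2,*p2)
    s=np.linalg.lstsq(np.c_[d1,-d2],o2-o1,rcond=None)[0]
    a,b=o1+s[0]*d1,o2+s[1]*d2;return (a+b)/2,np.linalg.norm(a-b)
def wrist(manip):
    T=np.eye(4);T[:3,:3]=R.from_rotvec(manip.get_ee_rot()).as_matrix();T[:3,3]=manip.get_position()
    c=manip.camera("wrist");c["cam_to_world"]=T@c["mount"];return c
def down(yaw): # tool pointing down, finger closing line (tool y) at world angle yaw
    y=np.array([np.cos(yaw),np.sin(yaw),0]);z=np.array([0,0,-1.]);x=np.cross(y,z)
    return R.from_matrix(np.c_[x,y,z]).as_rotvec()
def yawof(rv): return np.arctan2(*R.from_rotvec(rv).as_matrix()[[1,0],[1,1]])
E
python3 - <<'E'
from h import *
from rig import manip
d=pickle.load(open("cams.pkl","rb"));S,T=d["scene"],d["top"]
np.set_printoptions(precision=3,suppress=True)
for n,a,b in(("block",(210,280),(457,253)),("strip",(284,281),(379,222)),("tab",(397,195),(221,243)),("cambox",(468,290),(181,172))):
    print(n,tri(T,a,S,b))
for u in((385,189),(365,202),(455,305),(474,290)): print("plate",plane(T,u,.012))
for n in("mug",(474,198)),("tape",(320,177)),("rule",(243,211)),("block1",(161,272)),("block3",(193,325)):
    if len(n)==2: print(n[0],plane(T,n[1],0.03)) if isinstance(n[1],tuple) else 0
im=T["image"][:,:,::-1];hsv=cv2.cvtColor(np.ascontiguousarray(im),cv2.COLOR_BGR2HSV)
print(hsv[280,210],hsv[281,284],hsv[300,240])
print("mount",manip.camera("wrist")["mount"], manip.camera("wrist")["fx"],yawof(manip.get_ee_rot()))
cr=np.hstack([cv2.resize(im[235:345,140:310],None,fx=2.3,fy=2.3,interpolation=3),cv2.resize(im[180:290,360:460],None,fx=2.3,fy=2.3,interpolation=3)])
cv2.imwrite("pics/crop1.png",np.hstack([cr[:, :]])); print(cr.shape)
E
```

```text
block (array([0.465, 0.329, 0.041]), np.float64(0.002475314130335908))
strip (array([0.458, 0.139, 0.087]), np.float64(0.016142493663217433))
tab (array([ 0.663, -0.146,  0.158]), np.float64(0.008217861359313804))
cambox (array([ 0.432, -0.329,  0.118]), np.float64(0.0018170578368183004))
plate [ 0.713 -0.144  0.012]
plate [ 0.676 -0.087  0.012]
plate [ 0.392 -0.326  0.012]
plate [ 0.432 -0.38   0.012]
mug [ 0.682 -0.386  0.03 ]
tape [0.743 0.036 0.03 ]
rule [0.651 0.246 0.03 ]
block1 [0.487 0.466 0.03 ]
block3 [0.346 0.377 0.03 ]
[ 13 175  99] [ 30  11 120] [ 18 103 143]
mount [[ 0.    -0.965 -0.263  0.067]
 [ 1.     0.    -0.001  0.001]
 [ 0.001 -0.263  0.965 -0.121]
 [ 0.     0.     0.     1.   ]] 374.607100771178 -1.3350113461633373
(253, 621, 3)
```

View pics/crop1.png

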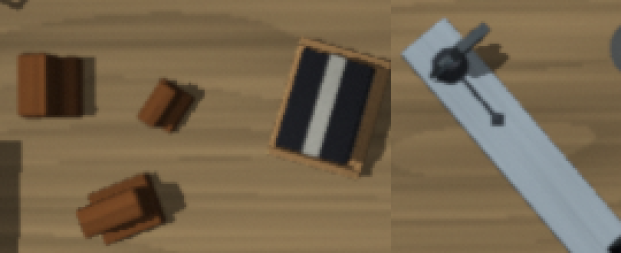

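The crop confirms the choice: the middle block is clearly the smallest. Carton and mirror also match their descriptions. Next come close views from the wrist camera, starting with the mirror on the way over.

Run:
```python
from h import *
from rig import manip
np.set_printoptions(precision=3,suppress=True)
W={}
t0=manip.get_time()
def go(n,p,yaw):
    manip.move_to(p,down(yaw));W[n]=wrist(manip);print(n,manip.get_time(),manip.get_joint_positions())
go("m1",[.58,-.22,.36],-.35); go("m2",[.58,-.10,.36],-.2)
go("c1",[.40,.13,.30],.3); go("c2",[.50,.13,.30],.3)
go("b1",[.45,.30,.24],.6); go("b2",[.47,.37,.24],.6)
pickle.dump(W,open("w.pkl","wb"))
m=np.vstack([np.hstack([cv2.resize(W[k+i]["image"][:,:,::-1],(266,200),interpolation=3) for k in "mcb"]) for i in "12"])
cv2.imwrite("pics/mos.png",m)
```

```text
m1 2.375 [-0.383  0.317  1.534 -0.     1.291 -0.032]
m2 2.975 [-0.192  0.266  1.604 -0.     1.272  0.009]
c1 4.1667 [ 0.284  0.051  2.006 -0.     1.083 -0.014]
c2 4.7 [ 0.23   0.209  1.822  0.     1.112 -0.069]
b1 5.525 [ 0.564  0.316  1.828 -0.     0.997 -0.034]
b2 5.9667 [ 0.645  0.399  1.702 -0.     1.041  0.047]
```

View pics/mos.png

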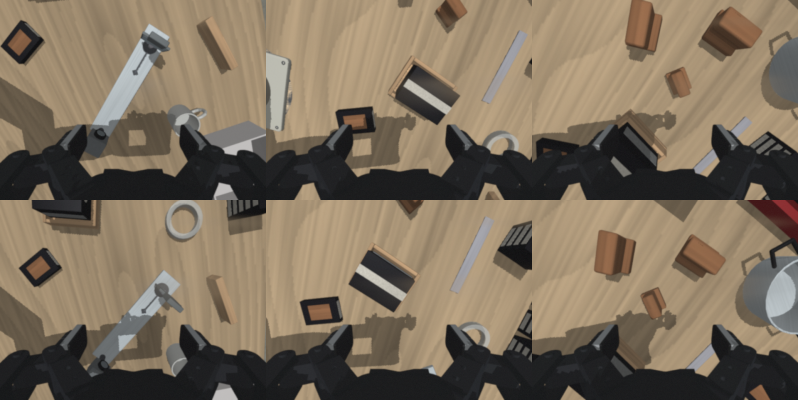

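Mosaic, panels at about 0.416 scale. The left panels show the station and mirror, the middle ones the carton with its strip, and the right ones the small block at about (348,197) in b1 and (290,245) in b2 at full resolution. I need closer crops to pick corner features.

Run:
```python
from h import *
W=pickle.load(open("w.pkl","rb"))
out=[]
for k,(u,v),w in(("b1",(348,197),44),("c1",(380,220),88),("m1",(362,105),66),("b2",(290,245),44),("c2",(280,185),88),("m2",(385,220),66)):
    u0,v0=u-w,v-w;im=W[k]["image"][max(v0,0):v+w,u0:u+w,::-1];s=264/(2*w)
    im=cv2.resize(im,(264,264),interpolation=cv2.INTER_CUBIC);print(k,u0,v0,1/s);out.append(im)
cv2.imwrite("pics/crop2.png",np.vstack([np.hstack(out[:3]),np.hstack(out[3:])]))
```

```text
b1 304 153 0.3333333333333333
c1 292 132 0.6666666666666666
m1 296 39 0.5
b2 246 201 0.3333333333333333
c2 192 97 0.6666666666666666
m2 319 154 0.5
```

View pics/crop2.png

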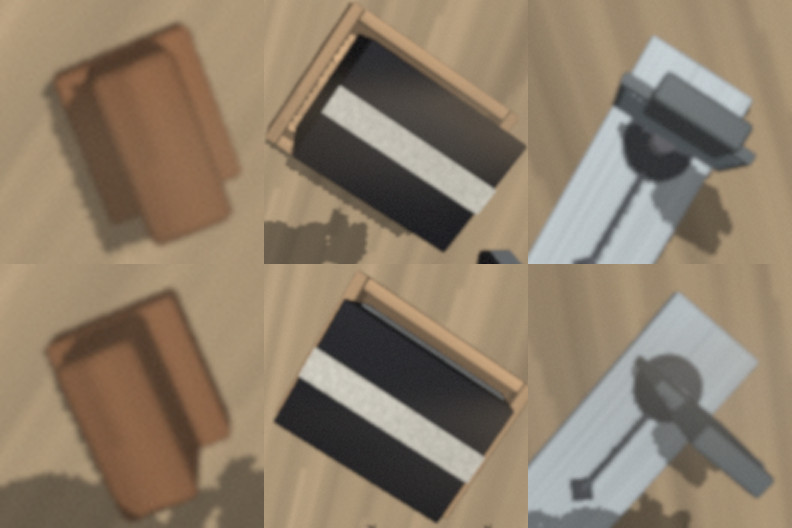

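Crops: strip ends and ridge tops are clear in both views. The collar of the mirror sits at about m1 (360,114) and m2 (389,216) at full resolution. The pointer tip is at about m1 (323,169) and m2 (346,266). Next I triangulate these.

Run:
```python
from h import *
np.set_printoptions(precision=4,suppress=True)
W=pickle.load(open("w.pkl","rb"));d=pickle.load(open("cams.pkl","rb"))
O={"b1":(304,153,1/3,0,0),"c1":(292,132,2/3,264,0),"m1":(296,39,.5,528,0),"b2":(246,201,1/3,0,264),"c2":(192,97,2/3,264,264),"m2":(319,154,.5,528,264)}
def F(k,p):o=O[k];return (o[0]+(p[0]-o[3])*o[2],o[1]+(p[1]-o[4])*o[2])
def t(n,k,p,q):
    r=tri(W[k+"1"],F(k+"1",p),W[k+"2"],F(k+"2",q));print(n,r[0],"gap %.4f"%r[1]);return r[0]
a=t("ridge near L","b",(160,245),(130,518));b=t("ridge near R","b",(230,212),(197,493))
c=t("ridge far R","b",(163,48),(135,333));t("sole far L","b",(53,75),(48,347));t("sole far R","b",(187,23),(176,290));t("sole near R","b",(241,176),(230,436))
print("widths",np.linalg.norm(a-b),np.linalg.norm(b-c))
# strip by mask
Q={}
for k in("c1","c2"):
    o=O[k];g=cv2.cvtColor(W[k]["image"],cv2.COLOR_RGB2HSV);m=((g[...,1]<50)&(g[...,2]>120)).astype(np.uint8)
    z=np.zeros_like(m);z[o[1]:o[1]+176,o[0]:o[0]+176]=1;m*=z
    cs=cv2.findContours(m,0,1)[0];cc=max(cs,key=cv2.contourArea);r=cv2.minAreaRect(cc);bx=cv2.boxPoints(r)
    bx=bx[np.argsort(bx[:,0])];e=np.array([bx[:2].mean(0),bx[2:].mean(0)]);Q[k]=e;print(k,r,e.tolist())
    for z0 in(.11,):
        p=[plane(W[k],x,z0) for x in e];print(" ends on plane",p,np.linalg.norm(p[1]-p[0]))
s=[tri(W["c1"],Q["c1"][i],W["c2"],Q["c2"][i]) for i in(0,1)];print("strip ends tri",s,np.linalg.norm(s[0][0]-s[1][0]))
t("collar","m",(657,150),(668,388));t("tip","m",(582,266),(582,488));t("tip centre-ish plate corner hi","m",(655,36),(678,291));t("plate corner 2","m",(751,95),(757,360))
for k in("top","scene"):
    g=cv2.cvtColor(d[k]["image"],cv2.COLOR_RGB2HSV);print(k,g[250,425] if k=="top" else g[225,200])
```

```text
ridge near L [0.4814 0.3084 0.0591] gap 0.0009
ridge near R [0.4918 0.3269 0.0623] gap 0.0006
ridge far R [0.4529 0.3522 0.0465] gap 0.0006
sole far L [0.4341 0.3266 0.0175] gap 0.0015
sole far R [0.4587 0.3626 0.0089] gap 0.0004
sole near R [0.499  0.3342 0.0172] gap 0.0006
widths 0.02147285206847519 0.04902627265510435
c1 ((388.2691955566406, 232.34616088867188), (126.19429779052734, 22.465356826782227), 33.690067291259766) [[335.7691955566406, 197.34616088867188], [440.7691955566406, 267.3461608886719]]
 ends on plane [array([0.4088, 0.152 , 0.11  ]), array([0.5162, 0.1204, 0.11  ])] 0.11197097000883108
c2 ((276.4705810546875, 197.61764526367188), (135.36932373046875, 22.778858184814453), 32.47119140625) [[219.36764526367188, 161.2794189453125], [333.5735168457031, 233.95587158203125]]
 ends on plane [array([0.4083, 0.152 , 0.11  ]), array([0.5156, 0.1211, 0.11  ])] 0.11165151406133095
strip ends tri [(array([0.4087, 0.1522, 0.1116]), np.float64(2.5268783474738478e-05)), (array([0.5154, 0.1212, 0.1118]), np.float64(0.0007623347347801797))] 0.11117222657075004
collar [ 0.6612 -0.1468  0.0023] gap 0.0032
tip [ 0.5944 -0.195   0.0258] gap 0.0021
tip centre-ish plate corner hi [ 0.6783 -0.0861  0.0049] gap 0.0007
plate corner 2 [ 0.719  -0.137   0.0156] gap 0.0008
top [103  34 171]
scene [103  23 176]
```

Run:
```python
from h import *
from rig import manip
np.set_printoptions(precision=4,suppress=True)
W=pickle.load(open("w.pkl","rb"));d=pickle.load(open("cams.pkl","rb"))
O={"b1":(304,153,1/3,0,0),"m1":(296,39,.5,528,0),"b2":(246,201,1/3,0,264),"m2":(319,154,.5,528,264)}
def P(k,p,z):o=O[k];return plane(W[k],(o[0]+(p[0]-o[3])*o[2],o[1]+(p[1]-o[4])*o[2]),z)[:2]
C=[]
for k,s,r in(("b1",[(53,75),(187,23),(241,176)],[(160,245),(230,212)]),("b2",[(48,347),(176,290),(230,436)],[(130,518),(197,493)])):
    s=[P(k,p,.02) for p in s];r=[P(k,p,.064) for p in r]
    e=s[2]-s[1];f=s[1]-s[0];cs=(s[0]+s[2])/2
    ax=e/np.linalg.norm(e);cr=(r[0]+r[1])/2-.025*ax
    y1=np.arctan2(e[1],e[0]);y2=np.arctan2(-f[0],f[1]);y3=np.arctan2(-(r[1]-r[0])[0],(r[1]-r[0])[1])
    print(k,"sole c",cs,"ridge c",cr,"len",np.linalg.norm(e),np.linalg.norm(f),np.linalg.norm(r[1]-r[0]),"yaws",y1,y2,y3);C+=[cs,cr]
for k,q in(("m1",[(655,36),(751,95)]),("m2",[(678,291),(757,360)])):
    q=[P(k,p,.012) for p in q];g=q[1]-q[0];print(k,"plate end mid",(q[0]+q[1])/2,np.linalg.norm(g),"yaw",np.arctan2(g[0],-g[1]))
print("collar",P("m1",(657,150),.012),P("m2",(668,388),.012),"tip",P("m1",(582,266),.02),P("m2",(582,488),.02))
T=d["top"];g=cv2.cvtColor(T["image"],cv2.COLOR_RGB2HSV)
m=((g[...,0]>90)&(g[...,0]<115)&(g[...,1]>15)&(g[...,2]>120)).astype(np.uint8);z=np.zeros_like(m);z[180:315,355:480]=1;m*=z
cc=max(cv2.findContours(m,0,1)[0],key=cv2.contourArea);h=[plane(T,p[0],.012)[:2] for p in cv2.convexHull(cc)]
r=cv2.minAreaRect(np.array(h,np.float32)*1000);print("plate top",r,cv2.boxPoints(r).tolist())
```

```text
b1 sole c [0.4659 0.3306] ridge c [0.4652 0.3321] len 0.04968737835012927 0.042781490187572026 0.020893538187567104 yaws -0.5974963540769888 -0.6022668045299526 -0.5138481967392282
b2 sole c [0.4665 0.3311] ridge c [0.4658 0.3336] len 0.04998242021144568 0.0439684233743561 0.020466346225234043 yaws -0.6313378992709814 -0.5506418851304636 -0.5947187092194749
m1 plate end mid [ 0.6989 -0.112 ] 0.06544099441697339 yaw 0.7114886619242002
m2 plate end mid [ 0.6981 -0.1116] 0.06760958948844581 yaw 0.6852684688884164
collar [ 0.6584 -0.1473] [ 0.6614 -0.1445] tip [ 0.5932 -0.1956] [ 0.5954 -0.197 ]
plate top ((553.53662109375, -227.6892547607422), (366.0826721191406, 68.93212890625), 39.453121185302734) [[390.30084228515625, -317.38946533203125], [434.10357666015625, -370.61505126953125], [716.7723999023438, -137.98904418945312], [672.9696655273438, -84.76345825195312]]
```

Run:
```python
from h import *
from rig import manip
np.set_printoptions(precision=4,suppress=True)
q=down(-.59+np.pi/2);p=[.4659,.332]
manip.move_to(p+[.15],q);manip.servo_line(p+[.051],q,rate=.12)
print(manip.get_contact_force());manip.command_gripper(.015,60)
print("w",manip.get_width(),manip.get_grip_force(),manip.get_position(),manip.get_contact_force())
manip.servo_line(p+[.18],q,rate=.15);manip.hold(.2)
c=wrist(manip);cv2.imwrite("pics/held.png",c["image"][200:,:,::-1])
print("w",manip.get_width(),manip.get_grip_force(),manip.get_position(),manip.get_contact_force(),manip.get_time())
```

```text
[-0.4519 -0.0557  0.1469]
w 0.02340365828470851 59.2564594745636 [0.4662 0.3321 0.0514] [-0.0595  0.0264  3.8817]
w 0.023501791938688926 58.7190306186676 [0.4655 0.3318 0.1791] [ 0.0151 -0.6382 -0.6046] 9.2833
```

View pics/held.png

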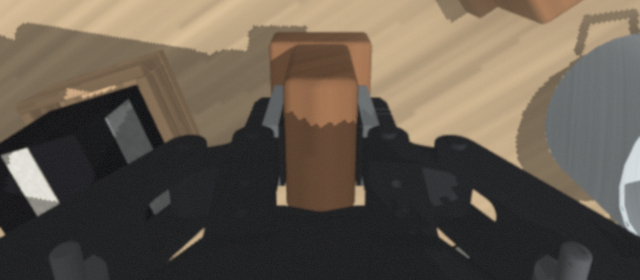

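The block is held squarely with the sole level: ridge at image centre x≈320, sole edge horizontal at y≈235 in the full frame. Next is the rub.

```bash
cat > rub.py <<'E'
from h import *
from rig import manip
np.set_printoptions(precision=3,suppress=True)
C=np.array([.462,.1367]);a=-.282;u=np.array([np.cos(a),np.sin(a)]);q=down(a+np.pi/2)
P=lambda s,z:[*(C+s*u),z]
f=lambda:manip.get_contact_force()[2]
manip.move_to(P(-.029,.19),q);manip.hold(.2);b=f();print("tare",b,manip.get_time())
manip.servo_line(P(-.029,.168),q,rate=.08)
z=.163
while f()-b<8 and z>.148:
    manip.servo_line(P(-.029,z),q,rate=.03);print("z %.4f tcp %.4f F %.2f"%(z,manip.get_position()[2],f()-b));z-=.0015
z+=.0015
manip.hold(.3)
for s in np.arange(-.029,.0301,.004):
    e=9-(f()-b);z-=np.clip(e*.0005,-.001,.001)
    manip.servo_line(P(s,z),q,rate=.02);print("s %.3f z %.4f F %.2f"%(s,z,f()-b),manip.get_contact_force()[:2])
manip.hold(.3);print(f()-b,manip.get_width(),manip.get_position(),manip.get_ee_rot(),q,manip.get_time())
E
python3 rub.py
```

```text
tare -0.9694136752043947 10.2667
z 0.1630 tcp 0.1630 F -0.83
z 0.1615 tcp 0.1615 F 0.56
z 0.1600 tcp 0.1602 F 3.77
z 0.1585 tcp 0.1586 F 4.94
z 0.1570 tcp 0.1571 F 5.97
z 0.1555 tcp 0.1557 F 7.40
z 0.1540 tcp 0.1543 F 9.07
s -0.029 z 0.1535 F 9.17 [-1.33  -0.805]
s -0.025 z 0.1536 F 8.97 [-3.199 -0.395]
s -0.021 z 0.1536 F 9.79 [-3.396 -0.533]
s -0.017 z 0.1540 F 9.12 [-2.899 -0.891]
s -0.013 z 0.1540 F 8.74 [-3.932 -0.034]
s -0.009 z 0.1539 F 8.18 [-3.031  0.209]
s -0.005 z 0.1535 F 9.52 [-3.643 -0.149]
s -0.001 z 0.1538 F 8.83 [-3.747 -0.226]
s 0.003 z 0.1537 F 9.19 [-2.592 -0.401]
s 0.007 z 0.1538 F 9.51 [-2.493  0.689]
s 0.011 z 0.1540 F 7.92 [-4.054 -0.847]
s 0.015 z 0.1535 F 9.65 [-3.421 -0.519]
s 0.019 z 0.1538 F 8.95 [-3.703 -0.452]
s 0.023 z 0.1538 F 9.79 [-2.871 -0.428]
s 0.027 z 0.1542 F 7.86 [-3.76   0.536]
8.137167464660394 0.02329314860288844 [0.488 0.129 0.154] [-0.441 -3.11  -0.   ] [0.441 3.11  0.   ] 18.2583
```

Run:
```python
from h import *
from rig import manip
np.set_printoptions(precision=4,suppress=True)
C=np.array([.462,.1367]);a=-.282;u=np.array([np.cos(a),np.sin(a)]);q=down(a+np.pi/2)
P=lambda s,z:[*(C+s*u),z]
manip.servo_line(P(.032,.1538),q,rate=.02);manip.hold(.2);print(manip.get_contact_force())
manip.servo_line(P(.032,.20),q,rate=.1)
p=[.4659,.332];qb=down(-.59+np.pi/2)
manip.move_to(p+[.15],qb);manip.hold(.2);b=manip.get_contact_force()[2]
manip.servo_line(p+[.056],qb,rate=.1);z=.054
while manip.get_contact_force()[2]-b<2.5 and z>.047:
    manip.servo_line(p+[z],qb,rate=.03);z-=.001
print("set",z+.001,manip.get_contact_force()[2]-b)
manip.command_gripper(.085);manip.hold(.2);print(manip.get_width(),manip.get_contact_force())
manip.servo_line(p+[.24],qb,rate=.2);manip.move_to([.47,.30,.24],down(.6))
W=wrist(manip);print(manip.get_time())
# look at mirror too, from two places above it
L=[]
for i,(x,y,yw) in enumerate(((.60,-.06,.3),(.72,-.12,.3),(.62,-.24,.3))):
    manip.move_to([x,y,.36],down(yw));c=wrist(manip);L.append(c)
pickle.dump(L,open("m.pkl","wb"))
print(manip.get_time())
m=[cv2.resize(W["image"][:,:,::-1],(400,300))]+[cv2.resize(c["image"][:,:,::-1],(400,300)) for c in L]
cv2.imwrite("pics/after.png",np.vstack([np.hstack(m[:2]),np.hstack(m[2:])]))
```

```text
[-4.0499 -0.3857  7.6762]
set 0.051 6.7888672035817725
0.08483095166765289 [ 0.0279  0.2681 -0.2718]
24.9917
27.8917
```

View pics/after.png

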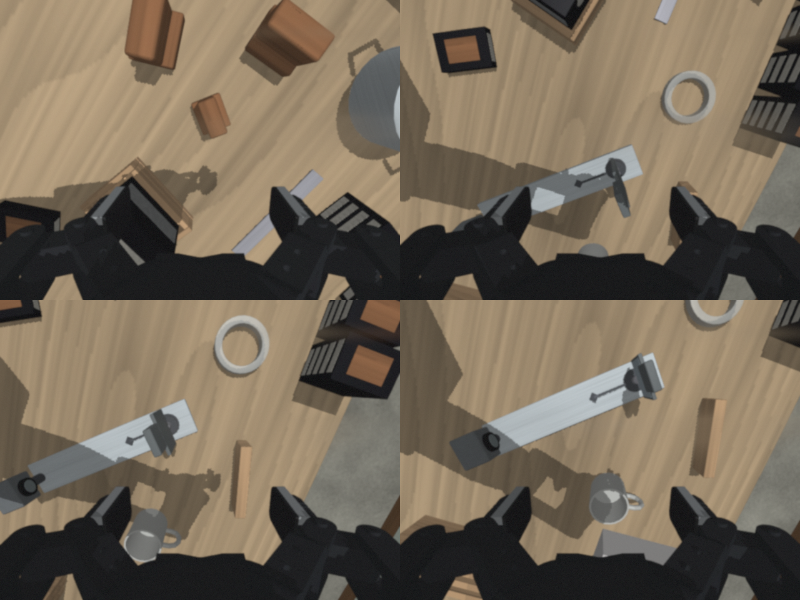

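The top-left panel shows the block standing upright on bare table at about (335,185) full resolution. In the mirror views the tab is at about (256,211) in L1 and (397,120) in L2. I crop those to locate the tab.

Run:
```python
from h import *
L=pickle.load(open("m.pkl","rb"));o=[]
for i,(u,v) in((1,(256,211)),(2,(392,120))):
    o.append(cv2.resize(L[i]["image"][v-48:v+48,u-48:u+48,::-1],(384,384),interpolation=3));print(u-48,v-48)
cv2.imwrite("pics/tab.png",np.hstack(o))
```

```text
208 163
344 72
```

View pics/tab.png

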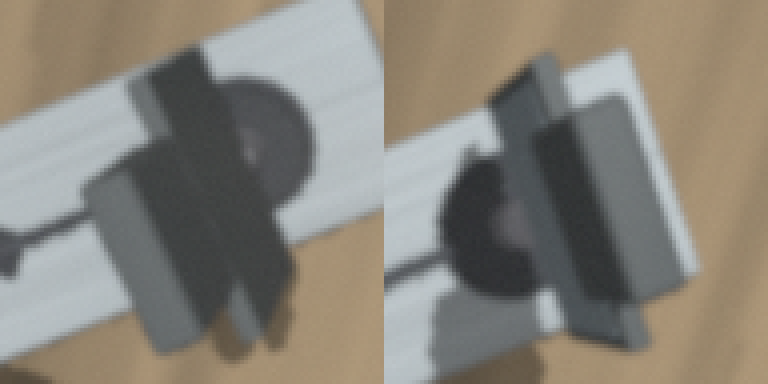

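Run:
```python
from h import *
np.set_printoptions(precision=4,suppress=True)
L=pickle.load(open("m.pkl","rb"));a,b=L[1],L[2]
print("tab",tri(a,(244,228.25),b,(405.75,120.75)),plane(a,(244,228.25),.176),plane(b,(405.75,120.75),.176))
print("collar",tri(a,(269.75,199.25),b,(375.5,129)),plane(a,(269.75,199.25),.02),plane(b,(375.5,129),.02))
l=[(107.5,178),(181.5,344)];r=[(597.5-384,103.5),(664-384,287.5)]
for c,e,x,y in((a,l,208,163),(b,r,344,72)):
    p=[plane(c,(x+u/4,y+v/4),.176)[:2] for u,v in e];g=p[1]-p[0];print("tab line",p,np.linalg.norm(g),"normal yaw",np.arctan2(g[0],-g[1]))
```

```text
tab (array([ 0.6608, -0.1431,  0.1752]), np.float64(0.0003137400655098535)) [ 0.6611 -0.1429  0.176 ] [ 0.6606 -0.1431  0.176 ]
collar (array([ 0.6612, -0.1443,  0.0095]), np.float64(0.0006758384351870069)) [ 0.6619 -0.1422  0.02  ] [ 0.6601 -0.1453  0.02  ]
tab line [array([ 0.6496, -0.1282]), array([ 0.6731, -0.1581])] 0.03800826356936774 normal yaw 0.6669414643087118
tab line [array([ 0.6485, -0.1291]), array([ 0.6729, -0.1576])] 0.03757017882268315 normal yaw 0.7084999786161106
```

Run:
```python
from h import *
from rig import manip
np.set_printoptions(precision=4,suppress=True)
A=[.6608,-.1435];y0=.688
manip.move_to(A+[.26],down(y0));manip.servo_line(A+[.158],down(y0),rate=.1)
manip.command_gripper(.005,30);print("w",manip.get_width(),manip.get_grip_force(),manip.get_contact_force(),manip.get_torque())
for y in np.linspace(y0,y0-.879,9)[1:]:
    manip.move_to(A+[.158],down(y));
manip.hold(.3)
print(manip.get_width(),manip.get_grip_force(),manip.get_contact_force(),manip.get_torque(),manip.get_position(),yawof(manip.get_ee_rot()),manip.get_time())
d={n:manip.camera(n) for n in("scene","top")};pickle.dump(d,open("f.pkl","wb"))
o=[cv2.resize(d["scene"]["image"][190:320,150:280,::-1],(390,390),interpolation=3),cv2.resize(d["top"]["image"][160:260,340:440,::-1],(400,390),interpolation=3)]
cv2.imwrite("pics/fin.png",np.hstack(o))
```

```text
w 0.011421739898916941 34.2265659570694 [-4.7077 -2.9916  3.1745] [-0.3324  0.5837 -0.062 ]
0.011653203721291675 34.43583905696869 [-7.6096 -3.2364  5.5689] [-0.4881  0.7959  0.0984] [ 0.6596 -0.1441  0.1582] -0.19081349889610474 32.65
```

View pics/fin.png

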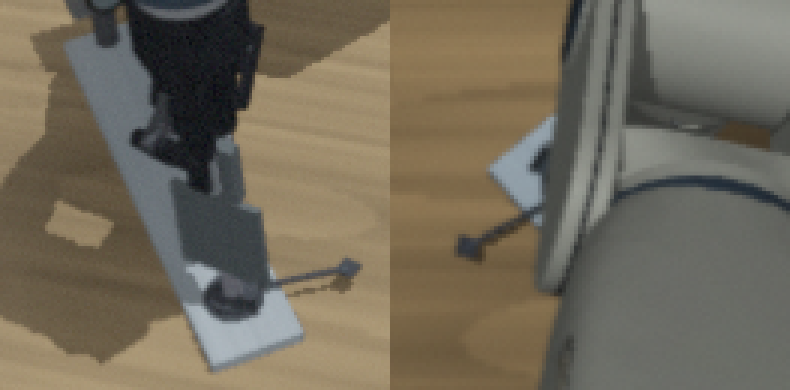

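The scene shows the fingers on the tab and the mirror turned, with the pointer swung toward the carton. The needle runs from about (239,285) to the tip at (266,279) in scene, and the tip is at (359.5,223) in top. Next I check its direction on the z=0.02 plane.

Run:
```python
from h import *
np.set_printoptions(precision=4,suppress=True)
d=pickle.load(open("f.pkl","rb"));S,T=d["scene"],d["top"]
print("tip tri",tri(S,(266,279.3),T,(359.5,223.3)))
A=np.array([.6608,-.1438]);s=np.array([.5157,.121])
for n,c,a,b in(("scene",S,(239.3,285),(266,279.3)),("top",T,(377,213.8),(359.5,223.3))):
    p,q=[plane(c,x,.02)[:2] for x in(a,b)]
    for o in(p,A):
        g=(q-o)/np.linalg.norm(q-o);v=s-A;print(n,q,"ang",np.arctan2(g[1],g[0]),"lat",g[0]*v[1]-g[1]*v[0])
```

```text
tip tri (array([ 0.6169, -0.0708,  0.0141]), np.float64(1.7010992868575047e-05))
scene [ 0.6216 -0.069 ] ang 2.0881778710869807 lat -0.004862778201916551
scene [ 0.6216 -0.069 ] ang 2.053495694333326 lat 0.005608929007775154
top [ 0.616  -0.0702] ang 2.0614638740330333 lat 0.0032032096108513403
top [ 0.616  -0.0702] ang 2.1179978399417285 lat -0.013862216786952694
```

Run:
```python
from h import *
np.set_printoptions(precision=4,suppress=True)
d=pickle.load(open("f.pkl","rb"));d0=pickle.load(open("cams.pkl","rb"));S,T=d["scene"],d["top"]
def needle(c,u0,u1,v0,v1,smax):
    g=cv2.cvtColor(c["image"],cv2.COLOR_RGB2HSV)[v0:v1,u0:u1].astype(float)
    p=[]
    for j in range(u1-u0):
        w=np.clip(smax-g[:,j,1],0,None)
        if w.sum()>0:p.append(plane(c,(u0+j,v0+(w*np.arange(v1-v0)).sum()/w.sum()),.02)[:2]*1000)
    p=np.array(p,np.float32);l=cv2.fitLine(p,cv2.DIST_HUBER,0,.01,.01).ravel();l*=np.sign(l[1]) if 0 else 1
    g=l[:2]*(1 if l[1]>0 else -1);print(len(p),"ang",np.arctan2(g[1],g[0]),"res",np.abs((p-l[2:])@[-g[1],g[0]]).max())
needle(S,242,262,276,288,70);needle(T,363,374,212,225,70)
S0=d0["scene"];g=cv2.cvtColor(S0["image"],cv2.COLOR_RGB2HSV)
m=((g[...,1]<50)&(g[...,2]>130)).astype(np.uint8);z=np.zeros_like(m);z[196:312,165:255]=1;m*=z
cc=max(cv2.findContours(m,0,1)[0],key=cv2.contourArea);h=[plane(S0,p[0],.012)[:2] for p in cv2.convexHull(cc)]
print("plate scene",cv2.minAreaRect(np.array(h,np.float32)*1000))
```

```text
20 ang 2.0867887 res 4.0690985
11 ang 2.1862664 res 2.1183534
plate scene ((523.9896240234375, -257.61322021484375), (284.4265441894531, 70.8329086303711), 38.922096252441406)
```

Run:
```python
from rig import manip
print(manip.get_grip_force(),manip.get_time(),manip.sign_off())
```

```text
the job is handed in; nothing more can be done
34.43616807460785 32.75 None
```

I handed the job in at about 33 s. The strip was rubbed end to end at about 8–10 N and the block stands upright on the bare table. The fingers hold the mirror at about 0.88 rad from rest; the pointer's measured direction agrees with the seal to about 5 mm, except one noisy top-camera needle fit. I did not separately check that the carton rose again, and the sign-off returned no verdict.

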